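# Find the full tin by its weight and zero the bench scale on it

## Task

One of the three look-alike round tins on the plywood board is full of fixings and the other two are partly used: heft them in the gripper to find the full one, and gently stand only that one, upright, in the middle of the bench scale's pan (never let go of a partly used one there). With it on the pan, turn the dial's rim until its bold zero mark lines up with the pointer. Leave the other two tins standing on the board, and do not disturb the cups, tape and spray can around them.

Things in the scene. Friction and masses are not known exactly. Their poses are not given: they have to be found in the camera images.
- tin_a_center (a point): closed round plain-metal tin, named only to tell the readings apart, 56 mm in diameter and 70 mm tall, one of three that look alike, standing on the plywood board; the point is its centre, half-way up (35 mm over its foot), z axis up. A full tin weighs 0.50 to 0.66 kg in all, a partly used one 0.13 to 0.34 kg; there is exactly one full tin, and its place is random
- tin_b_center (a point): closed round plain-metal tin, named only to tell the readings apart, 56 mm in diameter and 70 mm tall, one of three that look alike, standing on the plywood board; the point is its centre, half-way up (35 mm over its foot), z axis up. A full tin weighs 0.50 to 0.66 kg in all, a partly used one 0.13 to 0.34 kg; there is exactly one full tin, and its place is random
- tin_c_center (a point): closed round plain-metal tin, named only to tell the readings apart, 56 mm in diameter and 70 mm tall, one of three that look alike, standing on the plywood board; the point is its centre, half-way up (35 mm over its foot), z axis up. A full tin weighs 0.50 to 0.66 kg in all, a partly used one 0.13 to 0.34 kg; there is exactly one full tin, and its place is random
- board_center (a point): centre of the top face of the plywood board on which tins and clutter stand (210 x 290 x 6 mm, fixed, lying on the bench; x axis along its 210 mm side, y along its 290 mm side, z up)
- pan_center (a point): centre of the top face of the scale's round steel pan (108 mm in diameter, with a 3 mm raised rim, plain inside to 51 mm radius). The pan is sprung: empty, its top is 88 mm over the bench; it sinks straight down 2 mm for each newton (10 to 13 mm under a full tin) and bottoms at 22 mm. The scale is a fixed grey box, 130 mm in x, 250 mm in y, 60 mm high, the pan and the dial 120 mm apart (centre to centre) on its top, along its length
- pan (a joint): how far the pan has sunk, in m: 0 empty, 0.0196 per kg of load
- dial_grip (a point): on the dial's axis, the point to grip at: the dial lies flat and faces up beside the pan; its black ribbed rim is a round knob 60 mm in diameter that stands from 61 to 78 mm over the bench (its surroundings, the scale's top, lie at 60 mm); this point is 71.5 mm over the bench. The rim and the white face with its graduations (one each 10 degrees) turn together as one; the point turns with them
- bezel (a joint): angle of the rim and face in rad, growing clockwise seen from above; at 0 the zero mark points along the scale's +x (away from the robot, give or take the scale's yaw); turns freely from -3 to 3 with light friction (0.04 N m) and stays where it is left
- needle (a joint): angle of the dial's pointer in rad, growing clockwise from above, counted from the same line as the rim's angle: 0 with the pan empty, 115 rad per metre of pan travel (2.26 rad per kg; 1.1 to 1.5 for a full tin). It is driven by the pan alone, turning the rim does not move it. The dial reads zero when the rim's angle equals this angle
- zero_mark (a point): the zero mark on the dial face: a solid black wedge at the edge, much bolder than the other marks; the point is 20 mm from the dial's axis
- pointer_tip (a point): tip of the dark thin pointer (the long arm; the short broad arm is its tail), 20 mm from the dial's axis
- parts_cup_center (a point): bystander, not to be disturbed: clear parts cup, 64 mm across and 71 mm tall, loose among the tins on the board; the point is its centre
- duct_tape_center (a point): bystander, not to be disturbed: black tape roll lying flat, 55 mm across and 19 mm tall, loose among the tins on the board; the point is its centre
- tape_measure_center (a point): bystander, not to be disturbed: yellow tape measure lying flat, 68 x 80 x 38 mm, loose among the tins on the board; the point is its centre
- small_cup_center (a point): bystander, not to be disturbed: small clear cup, 56 mm across and 56 mm tall, loose, in front of the scale; the point is its centre
- aerosol_center (a point): bystander, not to be disturbed: red and yellow spray can, 54 mm across and 176 mm tall, standing loose behind the scale; the point is its centre
Mind the look-alikes: they are no part of the job. What is shaped like the part that bears tin_a_center but black or turquoise is not meant.

How it is judged (in metres and radians):
On the way, in this order (a step that is already met when the one before it is completed fails the run):
1. the full tin stands alone on the pan, let go (((horizontal distance between tin_a_center and pan_center below 0.024 m and z of tin_a_center in the frame of pan_center below 0.045 m and angle between each of tin_a_center, tin_b_center, tin_c_center's own z axis and vertical below 0.1 rad and x of tin_b_center in the frame of board_center between -0.105 and 0.105 m and y of tin_b_center in the frame of board_center between -0.145 and 0.145 m and z of each of tin_b_center, tin_c_center in the frame of board_center below 0.042 m and x of tin_c_center in the frame of board_center between -0.105 and 0.105 m and y of tin_c_center in the frame of board_center between -0.145 and 0.145 m) or (horizontal distance between tin_b_center and pan_center below 0.024 m and z of tin_b_center in the frame of pan_center below 0.045 m and angle between each of tin_b_center, tin_a_center, tin_c_center's own z axis and vertical below 0.1 rad and x of tin_a_center in the frame of board_center between -0.105 and 0.105 m and y of tin_a_center in the frame of board_center between -0.145 and 0.145 m and z of each of tin_a_center, tin_c_center in the frame of board_center below 0.042 m and x of tin_c_center in the frame of board_center between -0.105 and 0.105 m and y of tin_c_center in the frame of board_center between -0.145 and 0.145 m) or (horizontal distance between tin_c_center and pan_center below 0.024 m and z of tin_c_center in the frame of pan_center below 0.045 m and angle between each of tin_c_center, tin_a_center, tin_b_center's own z axis and vertical below 0.1 rad and x of tin_a_center in the frame of board_center between -0.105 and 0.105 m and y of tin_a_center in the frame of board_center between -0.145 and 0.145 m and z of each of tin_a_center, tin_b_center in the frame of board_center below 0.042 m and x of tin_b_center in the frame of board_center between -0.105 and 0.105 m and y of tin_b_center in the frame of board_center between -0.145 and 0.145 m)) and value of joint pan above 0.0083 m and contact force between the arm and anything else below 0.1 N), for 0.2 s.
2. the zero mark is turned to the pointer (((horizontal distance between tin_a_center and pan_center below 0.024 m and z of tin_a_center in the frame of pan_center below 0.045 m and angle between each of tin_a_center, tin_b_center, tin_c_center's own z axis and vertical below 0.1 rad and x of tin_b_center in the frame of board_center between -0.105 and 0.105 m and y of tin_b_center in the frame of board_center between -0.145 and 0.145 m and z of each of tin_b_center, tin_c_center in the frame of board_center below 0.042 m and x of tin_c_center in the frame of board_center between -0.105 and 0.105 m and y of tin_c_center in the frame of board_center between -0.145 and 0.145 m) or (horizontal distance between tin_b_center and pan_center below 0.024 m and z of tin_b_center in the frame of pan_center below 0.045 m and angle between each of tin_b_center, tin_a_center, tin_c_center's own z axis and vertical below 0.1 rad and x of tin_a_center in the frame of board_center between -0.105 and 0.105 m and y of tin_a_center in the frame of board_center between -0.145 and 0.145 m and z of each of tin_a_center, tin_c_center in the frame of board_center below 0.042 m and x of tin_c_center in the frame of board_center between -0.105 and 0.105 m and y of tin_c_center in the frame of board_center between -0.145 and 0.145 m) or (horizontal distance between tin_c_center and pan_center below 0.024 m and z of tin_c_center in the frame of pan_center below 0.045 m and angle between each of tin_c_center, tin_a_center, tin_b_center's own z axis and vertical below 0.1 rad and x of tin_a_center in the frame of board_center between -0.105 and 0.105 m and y of tin_a_center in the frame of board_center between -0.145 and 0.145 m and z of each of tin_a_center, tin_b_center in the frame of board_center below 0.042 m and x of tin_b_center in the frame of board_center between -0.105 and 0.105 m and y of tin_b_center in the frame of board_center between -0.145 and 0.145 m)) and value of joint pan above 0.0083 m and distance between pointer_tip and zero_mark below 0.0033 m), for 0.2 s.
At the end, for the whole second after the job is handed in: The full tin stands upright at rest on the pan, its axis within 24 mm of the pan's centre (wholly on the pan); the other two stand upright on the board, their axes within its edges; the zero mark is within 3.3 mm (about 9 degrees, one division) of the pointer's tip; everything is still (all of step 2 and velocity of joint pan between -0.003 and 0.003 m/s and velocity of joint bezel between -0.02 and 0.02 rad/s and linear speed of each of tin_a, tin_b, tin_c below 0.01 m/s); the robot touches nothing.
It fails at once if a bystander (cup, tape roll, tape measure, spray can) is displaced by more than 25 mm (distance of any of parts_cup_center, duct_tape_center, tape_measure_center, small_cup_center, aerosol_center from where it was at the start of the episode above 0.025 m).
It fails at once if a tin is tipped over (angle between any of tin_a_center, tin_b_center, tin_c_center's own z axis and vertical above 0.7 rad).
It fails at once if a partly used tin is let go and left on the scale's pan (((horizontal distance between tin_a_center and pan_center below 0.024 m and z of tin_a_center in the frame of pan_center below 0.045 m and angle between tin_a_center's own z axis and vertical below 0.1 rad and distance between the grasp point and tin_a_center above 0.1 m) or (horizontal distance between tin_b_center and pan_center below 0.024 m and z of tin_b_center in the frame of pan_center below 0.045 m and angle between tin_b_center's own z axis and vertical below 0.1 rad and distance between the grasp point and tin_b_center above 0.1 m) or (horizontal distance between tin_c_center and pan_center below 0.024 m and z of tin_c_center in the frame of pan_center below 0.045 m and angle between tin_c_center's own z axis and vertical below 0.1 rad and distance between the grasp point and tin_c_center above 0.1 m)) and contact force between the arm and anything else below 0.1 N and value of joint pan between 0.002 and 0.0083 m).
It fails at once if a tin is dropped or banged on the pan (over 40 N) (contact force between any of tin_a, tin_b, tin_c and pan above 40 N).
It also fails if it takes over 72 s, if anything falls off the work surface, if the arm or the gripper's body presses on something with over 40 N, if the wrist force passes 120 N, or if a joint passes its speed limit or range.

## Robot

A 6-joint arm with a two-finger parallel gripper is mounted at the origin on a cart in front of the work surface, level with it; the furniture and walls round the work are solid. World frame = base frame: x ahead of the robot, y to its left, z up, the work surface at z = 0. Lengths are in mm, angles in degrees, forces in N, time in s.
With the tool pointing down it reaches from about 375 to 825 mm from the base axis. Payload 5.5 kg.
Tool frame: the origin (TCP) lies midway between the tips of the shut fingers; the grasp point (between the pads) lies manip.pinch_z behind it (manip.pinch_z is the distance from the TCP to the grasp point, in mm); y points along the fingers, x is the direction in which the jaws open and shut, and the axes are right-handed (so a half turn about y gives the same grasp; the last joint's range is limited). The gripper opens to 85 mm and grips with 20 to 120 N. Pads are 22 mm wide; open, the fingers measure 114 mm over their backs; the gripper's body (76 mm by 85 mm) begins 54 mm behind the grasp point. The pads swing forward as they close: fully open they stand 13 mm farther back than shut.
Start: joints at [72.708, 17.962, -2.699, 69.339, 0, 90], TCP at [178.34, 572.878, 231.299] pointing down, gripper open.
Joint ranges: [-152.73, 152.73], [-39.44, 99.34], [-58.76, 71.6], [-118.89, 123.64], [-81.53, 83.1], [-180, 180]. Speed limits (degrees/s): [136.94, 136.94, 172.46, 180, 180, 180].

## Interface

Orientations are given as a 3x3 rotation matrix whose columns are the frame's x, y, z axes.
In Python, from rig import manip gives the robot as it stands.
- The arm moves only by the tool send_rows, never from a script. Its argument "plan" is one flat list of numbers, 6 for each row, row after row: the shift along the tool's x, y, z in cm, then the turn, a rotation vector about the tool's x, y, z in rad. In form: [x, y, z, ax, ay, az, x, y, z, ax, ay, az, ...]. A call has 1 to 8 rows; each row shifts and turns the pose as measured when the row begins, along the tool's axes as they then stand; what a row does not reach is not made up. A row lasts 1/8 s, in which the tool goes at most 62.5 mm and 10.7 degrees, less where a joint would pass 70% of its speed; a pose out of reach is approached as far as the arm can. A call with a gripper value outside its range is refused whole. "gripper" is the gripper's target within -1 to 1 (fully open at 1, half-way at 0, shut at -1), set as the call begins (left out, the last holds). The fingers move at their own pace and stop on an object; the grip force is fixed at half the most. Time passes only in rows, so rows that do not move let the fingers close. It gives the time, the measured TCP pose, the force and the opening at its end, in the units of the state.
- manip.state(): the state, without advancing time (a new reading comes with each control period).
- manip.snapshot(name): name is "scene" or "top" or "wrist"; returns a dict with "img" (384x512x3 uint8, red, green, blue), "vfov" (degrees; the focal length in pixels is half the picture's height over the tangent of half this angle, whatever the lens; pixels are square), "cx", "cy" (the principal point, pixels), "rvec" (rotation vector, rad) and "tvec" (3), from world to camera coordinates, as OpenCV has them; the wrist camera has in their place "tool_from_camera" (4x4, takes a point from camera to tool coordinates, whose origin is the TCP and whose axes are the tool frame's). Camera axes: x right, y down, z forward; pixel columns grow to the right and rows downward; lengths in mm; the calibration is good to about 2 mm. The wrist camera is an equidistant fisheye: a pixel r from the principal point sees the ray r / f radians off the axis. A picture is of the moment at which its call begins: read the wrist's pose just before it. There is no depth.
- manip.hand_in(): hands the job in, once; it reports no verdict.
The state is a dict: "time": time; "joints": joint angles; "qvel": joint speeds; "tau": joint torques, N m; "eef_pos": TCP position; "eef_rot": TCP orientation; "force": force on the tool from outside, world axes, zero at the start; "ft_torque": the same for the moment, N m; "grip_width": finger opening in mm.
Only numpy, scipy, OpenCV 4.12 (cv2) and the standard library are available. Lean on these libraries where they do the work, as an engineer would, in place of code of your own. Each camera call takes 0.05 s, during which the arm holds its last target.

## Working session

There is one attempt and no reset: what is moved stays moved. The work goes in short steps, Python scripts to look and compute and a tool call to move; the robot and the scene stay as the last step left them, time stands still between calls to the robot, and variables do not carry over. Pictures are saved under pics/ and viewed, and the job is handed in when it is done.

Besides the shell and the picture viewer there is one more tool, called as name(argument=value, ...) on one line, values as JSON. send_rows: Moves the arm, as the interface text tells. Its arguments: {"type":"object","properties":{"plan":{"type":"array","items":{"type":"number"}},"gripper":{"type":"number"}},"required":["plan"]}

```bash
ls; mkdir -p pics
python3 - <<'E'
from rig import manip
import cv2
s=manip.state();print(s, manip.pinch_z)
for n in ["scene","top","wrist"]:
    d=manip.snapshot(n);cv2.imwrite(f"pics/{n}0.png",cv2.cvtColor(d["img"],cv2.COLOR_RGB2BGR));print(n,{k:v for k,v in d.items() if k!="img"})
E
```

```text
pics
{'time': 0.0, 'joints': array([ 7.27076851e+01,  1.80041223e+01, -2.75412009e+00,  6.93393562e+01,
        4.33499096e-04,  8.99988798e+01]), 'qvel': array([ 0.03939469, -0.02763057,  0.01341405, -0.00550062, -0.0633753 ,
       -0.11786457]), 'tau': array([ 6.11912110e-04, -5.39593542e+01,  3.39747620e+01,  1.91016519e-02,
        9.38193898e-05, -1.23824321e-05]), 'eef_pos': array([178.17506509, 572.33306266, 230.43610801]), 'eef_rot': array([[ 2.97227709e-01, -5.13559076e-04, -9.54806486e-01],
       [ 9.54805104e-01, -1.62417410e-03,  2.97228153e-01],
       [-1.70341618e-03, -9.99998549e-01,  7.59928051e-06]]), 'force': array([0.88515935, 0.13380591, 0.11112808]), 'ft_torque': array([-0.00782372, -0.02907862,  0.00210146]), 'grip_width': 85.29892461525208} 18.700000000000003
scene {'vfov': 46.924146803811446, 'cx': 255.94674047698146, 'cy': 188.08472437300026, 'rvec': array([ 2.16091288, -0.53663119,  0.30074888]), 'tvec': array([-396.0078333 ,  264.85191265, 1023.74923072])}
top {'vfov': 52.19005658021146, 'cx': 252.7005219484484, 'cy': 192.9100061644971, 'rvec': array([ 2.12601303, -2.1081557 ,  0.20750658]), 'tvec': array([  98.48835247,  534.07342049, 1209.83754095])}
wrist {'vfov': 65.70646984690485, 'cx': 260.50741840965964, 'cy': 193.520664085327, 'tool_from_camera': array([[ 9.99999768e-01,  3.38686544e-04, -5.90566813e-04,
        -5.52233776e-01],
       [ 6.67122627e-04, -3.14540083e-01,  9.49243958e-01,
        -1.42195356e+02],
       [ 1.35739222e-04, -9.49244132e-01, -3.14540236e-01,
         8.10034534e+01],
       [ 0.00000000e+00,  0.00000000e+00,  0.00000000e+00,
         1.00000000e+00]])}
```

View images.

View pics/scene0.png

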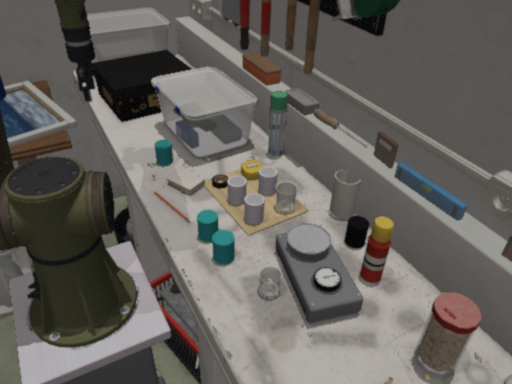

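View pics/top0.png

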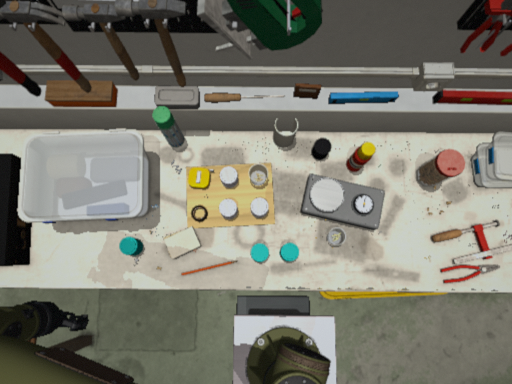

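View pics/wrist0.png

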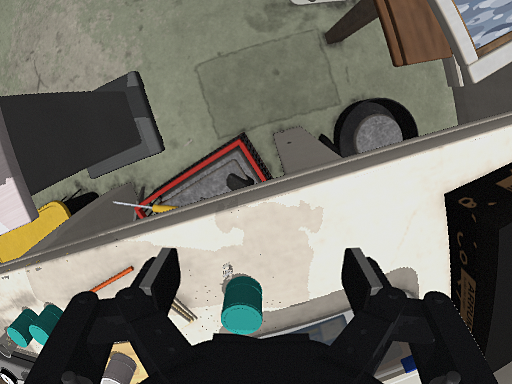

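```bash
cat > h.py <<'E'
import numpy as np,cv2
def ray(d,u,v):
    f=d["img"].shape[0]/2/np.tan(np.radians(d["vfov"]/2))
    R=cv2.Rodrigues(np.array(d["rvec"]))[0];C=-R.T@np.array(d["tvec"])
    return C,R.T@np.array([(u-d["cx"])/f,(v-d["cy"])/f,1.])
def onz(d,u,v,z):
    C,r=ray(d,u,v);return C+r*(z-C[2])/r[2]
def proj(d,P):
    f=d["img"].shape[0]/2/np.tan(np.radians(d["vfov"]/2))
    R=cv2.Rodrigues(np.array(d["rvec"]))[0];p=R@np.array(P,float)+np.array(d["tvec"])
    return f*p[0]/p[2]+d["cx"],f*p[1]/p[2]+d["cy"]
def wcam(d,s):
    T=np.array(d["tool_from_camera"]);R=np.array(s["eef_rot"])
    return R@T[:3,:3],R@T[:3,3]+np.array(s["eef_pos"])
def wonz(d,s,u,v,z):
    f=d["img"].shape[0]/2/np.tan(np.radians(d["vfov"]/2))
    R,C=wcam(d,s);x,y=u-d["cx"],v-d["cy"];r=np.hypot(x,y);t=r/f
    w=R@np.array([np.sin(t)*x/max(r,1e-9),np.sin(t)*y/max(r,1e-9),np.cos(t)])
    return C+w*(z-C[2])/w[2]
def wproj(d,s,P):
    f=d["img"].shape[0]/2/np.tan(np.radians(d["vfov"]/2))
    R,C=wcam(d,s);p=R.T@(np.array(P,float)-C);t=np.arctan2(np.hypot(p[0],p[1]),p[2]);k=f*t/np.hypot(p[0],p[1])
    return p[0]*k+d["cx"],p[1]*k+d["cy"]
E
python3 - <<'E'
from rig import manip
from h import *
d=manip.snapshot("top");im=cv2.cvtColor(d["img"],cv2.COLOR_RGB2BGR)
c=cv2.resize(im[155:250,180:390],None,fx=3.8,fy=3.8,interpolation=cv2.INTER_CUBIC);cv2.imwrite("pics/topc.png",c)
for n,u,v,z in [("t1",229,176,76),("t2",228,208,76),("t3",260,207,76),("pan",327,195,88),("dial",364,204,78),("aer",366,150,170),("scup",335,237,50),("bl",186,227,6),("br",274,226,6),("tr",273,165,6),("tl",188,165,6)]: print(n,onz(d,u,v,z).round())
d=manip.snapshot("scene");im=cv2.cvtColor(d["img"],cv2.COLOR_RGB2BGR)
cv2.imwrite("pics/scc.png",cv2.resize(im[150:330,180:400],None,fx=3.3,fy=3.3,interpolation=cv2.INTER_CUBIC))
E
```

```text
t1 [583. 179.  76.]
t2 [480. 180.  76.]
t3 [484.  80.  76.]
pan [ 521. -129.   88.]
dial [ 496. -247.   78.]
aer [ 643. -234.  170.]
scup [ 394. -158.   50.]
bl [427. 321.   6.]
br [432.  32.   6.]
tr [640.  35.   6.]
tl [637. 323.   6.]
```

View pics/topc.png

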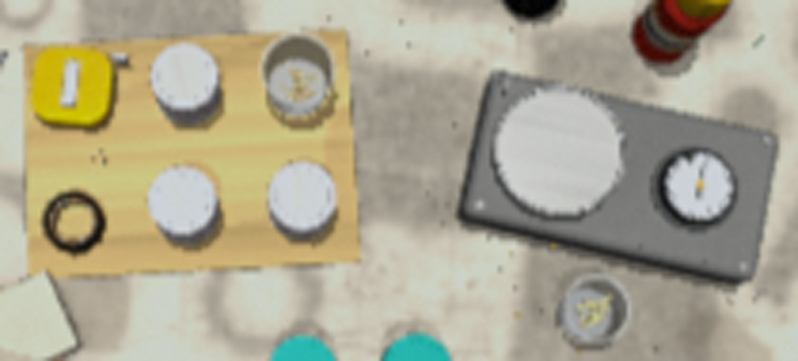

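View pics/scc.png

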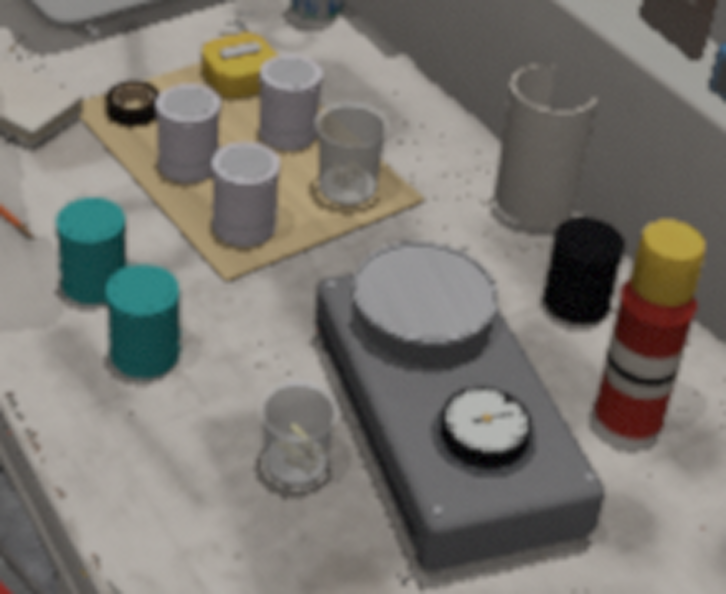

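```bash
cat >> h.py <<'E'
from scipy.spatial.transform import Rotation as Ro
def tgt(yaw):  # jaw x axis at yaw deg in world, tool down
    a=np.radians(yaw);x=np.array([np.cos(a),np.sin(a),0]);y=np.array([0,0,-1.]);return np.column_stack([x,y,np.cross(x,y)])
def rows(s,P,yaw,n):
    R=np.array(s["eef_rot"]);p=np.array(s["eef_pos"]);Rt=tgt(yaw)
    w=Ro.from_matrix(R.T@Rt).as_rotvec();dp=(np.array(P)-p)/n
    out=[]
    for i in range(n):
        Ri=R@Ro.from_rotvec(w*i/n).as_matrix()
        out.append(np.r_[(Ri.T@dp)/10,w/n])
    print("mm/row",np.linalg.norm(dp).round(1),"deg/row",np.degrees(np.linalg.norm(w/n)).round(1))
    for r in out: print(", ".join(f"{x:.2f}" if k<3 else f"{x:.3f}" for k,x in enumerate(r))+",")
E
python3 - <<'E'
from rig import manip
from h import *
rows(manip.state(),[520,130,230],0,10)
E
```

```text
mm/row 55.9 deg/row 7.3
-3.21, 0.01, -4.58, 0.000, 0.127, -0.000,
-2.61, 0.01, -4.95, 0.000, 0.127, -0.000,
-1.96, 0.01, -5.24, 0.000, 0.127, -0.000,
-1.28, 0.01, -5.44, 0.000, 0.127, -0.000,
-0.58, 0.01, -5.56, 0.000, 0.127, -0.000,
0.13, 0.01, -5.59, 0.000, 0.127, -0.000,
0.83, 0.01, -5.53, 0.000, 0.127, -0.000,
1.53, 0.01, -5.38, 0.000, 0.127, -0.000,
2.20, 0.01, -5.14, 0.000, 0.127, -0.000,
2.83, 0.01, -4.82, 0.000, 0.127, -0.000,
```

send_rows(plan=[-3.2,0,-4.6,0,0.127,0,-2.6,0,-4.95,0,0.127,0,-1.95,0,-5.25,0,0.127,0,-1.3,0,-5.45,0,0.127,0,-0.6,0,-5.55,0,0.127,0,0.15,0,-5.6,0,0.127,0,0.85,0,-5.5,0,0.127,0,1.5,0,-5.4,0,0.127,0], gripper=1)

```text
time: 1.25
eef_pos: [453.4, 208.0, 230.4]
eef_rot: [[0.974, 0.002, -0.226], [0.226, 0.001, 0.974], [0.002, -1.0, 0.0]]
force: [0.6, 0.6, 0.6]
grip_width: 85.3
```

Run:
```python
from rig import manip
from h import *
rows(manip.state(),[520,130,230],0,4)
```

```text
mm/row 25.7 deg/row 3.3
1.18, 0.01, -2.28, -0.000, 0.057, 0.001,
1.31, 0.01, -2.21, -0.000, 0.057, 0.001,
1.43, 0.01, -2.13, -0.000, 0.057, 0.001,
1.55, 0.01, -2.04, -0.000, 0.057, 0.001,
```

send_rows(plan=[1.2,0,-2.3,0,0.057,0,1.3,0,-2.2,0,0.057,0,1.45,0,-2.1,0,0.057,0,1.55,0,-2.0,0,0.057,0,0,0,0,0,0,0])

```text
time: 1.88
eef_pos: [523.3, 123.4, 230.2]
eef_rot: [[1.0, 0.002, 0.016], [-0.016, 0.001, 1.0], [0.002, -1.0, 0.001]]
force: [-0.7, -0.1, -0.5]
grip_width: 85.7
```

```bash
cat >> h.py <<'E'
def wsnap(m,name):
    s=m.state();d=m.snapshot("wrist");cv2.imwrite(f"pics/{name}.png",cv2.cvtColor(d["img"],cv2.COLOR_RGB2BGR));return s,d
E
python3 - <<'E'
from rig import manip
from h import *
s,d=wsnap(manip,"w1");print(s["eef_pos"],s["joints"].round(1),s["force"])
import pickle;pickle.dump((s,d),open("w1.pkl","wb"))
for p in [(583,179,76),(480,180,76),(484,80,76)]: print(wproj(d,s,p))
E
```

```text
[523.3395675  123.43903021 230.23190232] [ 13.3  11.2 -11.7  67.    0.  104.2] [-0.68990279 -0.12012824 -0.48290145]
(np.float64(319.1092583475996), np.float64(123.09228133008648))
(np.float64(216.2642935203504), np.float64(123.29990764833006))
(np.float64(224.92077260077977), np.float64(216.3412720108626))
```

View pics/w1.png

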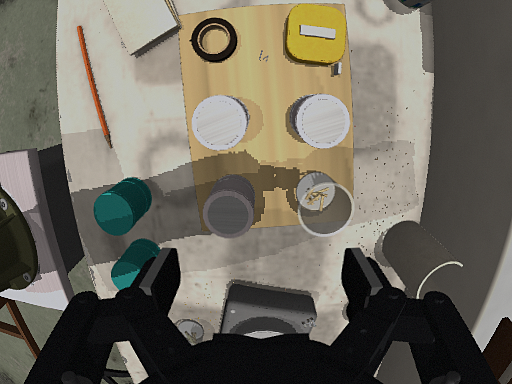

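Run:
```python
from h import *
import pickle
s,d=pickle.load(open("w1.pkl","rb"))
g=cv2.cvtColor(d["img"],cv2.COLOR_RGB2GRAY);hsv=cv2.cvtColor(d["img"],cv2.COLOR_RGB2HSV)
cv2.imwrite("pics/w1c.png",cv2.resize(cv2.cvtColor(d["img"],cv2.COLOR_RGB2BGR)[85:250,180:365],None,fx=3.5,fy=3.5,interpolation=cv2.INTER_CUBIC))
# top-down rectified view at z=76
H=np.zeros((300,300),np.float32);X,Y=np.meshgrid(np.arange(300),np.arange(300))
mx=np.zeros((300,300),np.float32);my=mx.copy()
for i in range(300):
    for j in range(300):
        mx[i,j],my[i,j]=wproj(d,s,(400+j,10+i,76))
r=cv2.remap(g,mx,my,cv2.INTER_LINEAR)
cs=cv2.HoughCircles(cv2.GaussianBlur(r,(5,5),0),cv2.HOUGH_GRADIENT,1,40,param1=80,param2=15,minRadius=25,maxRadius=34)
print((cs[0]+[400,10,0]).round(1))
v=cv2.cvtColor(r,cv2.COLOR_GRAY2BGR)
for c in cs[0]: cv2.circle(v,(int(c[0]),int(c[1])),int(c[2]),(0,0,255),1)
cv2.imwrite("pics/rect.png",cv2.resize(v,None,fx=2,fy=2))
```

```text
[[481.5 180.5  27.5]
 [486.5  82.5  27.5]
 [587.5 180.5  27.9]
 [593.5  85.5  29. ]
 [582.5 274.5  33.4]
 [475.5 262.5  26.8]
 [697.5  37.5  32.2]]
```

View pics/rect.png

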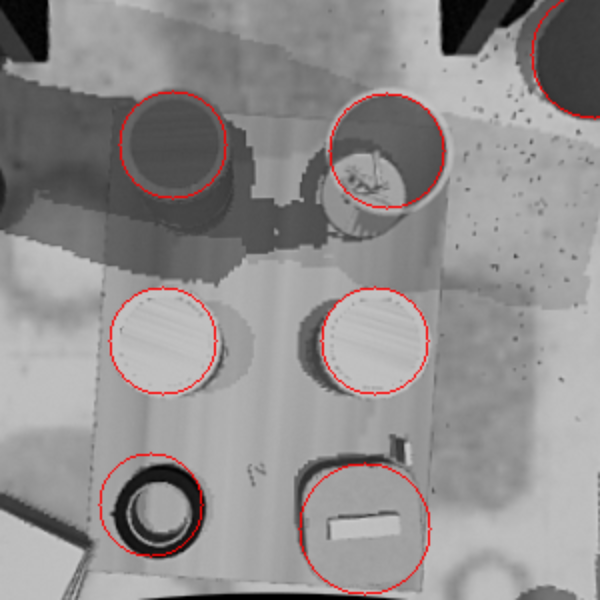

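View pics/w1c.png

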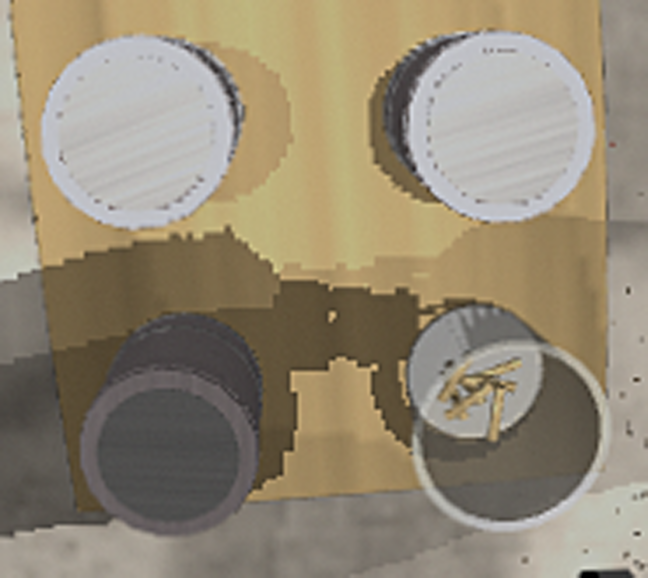

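Run:
```python
from rig import manip
from h import *
rows(manip.state(),[486.5,82.5,110],0,3)
```

```text
mm/row 44.1 deg/row 0.3
-1.19, 4.00, -1.41, -0.000, -0.005, 0.001,
-1.20, 4.01, -1.40, -0.000, -0.005, 0.001,
-1.20, 4.01, -1.39, -0.000, -0.005, 0.001,
```

send_rows(plan=[-1.2,4,-1.4,0,-0.005,0,-1.2,4,-1.4,0,-0.005,0,-1.2,4,-1.4,0,-0.005,0,0,0,0,0,0,0,0,0,0,0,0,0])

```text
time: 2.55
eef_pos: [485.5, 85.9, 109.6]
eef_rot: [[1.0, 0.005, -0.009], [0.009, 0.004, 1.0], [0.005, -1.0, 0.004]]
force: [0.6, 0.3, 0.9]
grip_width: 85.6
```

Run:
```python
from rig import manip
from h import *
s,d=wsnap(manip,"w2");print(s["eef_pos"],s["force"])
print(wproj(d,s,(486.5,82.5,76)))
rows(s,[486.5,82.5,28],0,3)
```

```text
[485.47054017  85.90050259 109.5894962 ] [0.64077653 0.29515286 0.89696665]
(np.float64(262.36064513970587), np.float64(230.58363722556976))
mm/row 27.2 deg/row 0.2
0.02, 2.72, -0.12, -0.001, 0.003, 0.002,
0.02, 2.72, -0.12, -0.001, 0.003, 0.002,
0.03, 2.72, -0.12, -0.001, 0.003, 0.002,
```

View pics/w2.png

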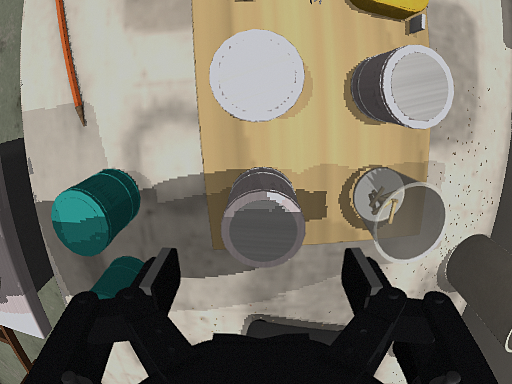

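send_rows(plan=[0,2.7,-0.1,0,0.003,0,0,2.7,-0.1,0,0.003,0,0,2.7,0,0,0,0,0,0,0,0,0,0])

```text
time: 3.1
eef_pos: [495.4, 88.3, 34.6]
eef_rot: [[1.0, 0.019, -0.006], [0.006, 0.007, 1.0], [0.019, -1.0, 0.007]]
force: [-0.7, -0.3, 0.2]
grip_width: 85.1
```

send_rows(plan=[0,0,0,0,0,0,0,0,0,0,0,0,0,0,0,0,0,0,0,0,0,0,0,0,0,0,0,0,0,0], gripper=-1)

```text
time: 3.72
eef_pos: [494.9, 89.5, 38.9]
eef_rot: [[1.0, 0.018, -0.007], [0.007, 0.008, 1.0], [0.018, -1.0, 0.008]]
force: [-0.4, 0.3, -6.8]
grip_width: 54.4
```

Run:
```python
from rig import manip
from h import *
s,d=wsnap(manip,"w3");print(s)
```

```text
{'time': 3.725, 'joints': array([ 10.05355593,  16.29397175, -32.47610474,  40.12254727,
         0.29429467,  99.6534543 ]), 'qvel': array([ 0.00640914, -0.05727548,  0.22722709,  0.18244656, -0.04225026,
       -0.10187128]), 'tau': array([ 2.07647646e-02, -4.85420144e+01,  2.93660903e+01, -2.11664555e-01,
       -8.31979851e-03, -6.53089737e-04]), 'eef_pos': array([494.87475031,  89.4629399 ,  38.89750075]), 'eef_rot': array([[ 0.99981033,  0.0181325 , -0.00710796],
       [ 0.00695598,  0.00843122,  0.99994026],
       [ 0.01819135, -0.99980004,  0.00830349]]), 'force': array([-0.43442288,  0.34179349, -6.83409152]), 'ft_torque': array([0.01560564, 0.03997135, 0.06326308]), 'grip_width': 54.37336984045499}
```

View pics/w3.png

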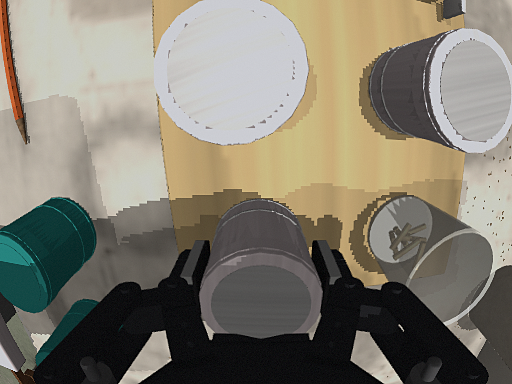

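send_rows(plan=[0,-2,0,0,0,0,0,-2,0,0,0,0,0,0,0,0,0,0,0,0,0,0,0,0])

```text
time: 4.28
eef_pos: [493.3, 88.8, 78.3]
eef_rot: [[1.0, 0.016, -0.007], [0.007, 0.008, 1.0], [0.016, -1.0, 0.008]]
force: [0.3, -0.4, -6.3]
grip_width: 54.9
```

Run:
```python
from rig import manip
from h import *
s,d=wsnap(manip,"w4");print(s["eef_pos"],s["eef_rot"].round(3),s["force"],s["ft_torque"],s["grip_width"],s["tau"].round(2),s["joints"].round(2))
for i in range(6): manip.snapshot("top");print(manip.state()["force"].round(2))
```

```text
[493.32417462  88.84752017  78.32929643] [[ 1.     0.016 -0.007]
 [ 0.007  0.008  1.   ]
 [ 0.016 -1.     0.008]] [ 0.3040541  -0.40522317 -6.32177831] [0.00335688 0.03039304 0.02182683] 54.85551610855262 [ 0.000e+00 -4.789e+01  3.200e+01 -2.700e-01 -1.000e-02 -0.000e+00] [ 10.02  13.47 -30.07  45.47   0.29  99.63]
[-0.86  0.91 -6.32]
[ 0.2  -1.06 -6.23]
[-0.14 -0.15 -6.6 ]
[-0.17 -0.15 -6.28]
[ 0.6   0.1  -7.22]
[ 0.59 -0.34 -6.23]
```

View pics/w4.png

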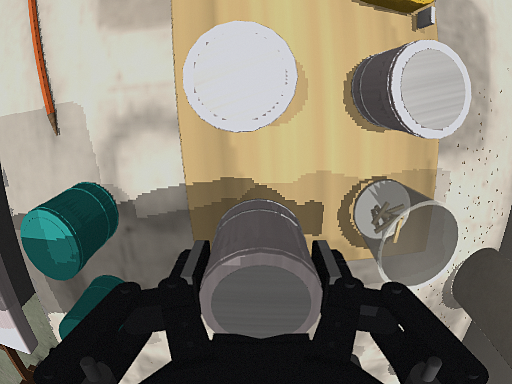

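Run:
```python
from rig import manip
from h import *
rows(manip.state(),[515,-186,230],0,7)
d=manip.snapshot("top")
g=cv2.cvtColor(d["img"],cv2.COLOR_RGB2GRAY);c=cv2.resize(g[160:240,290:395],None,fx=4,fy=4,interpolation=cv2.INTER_CUBIC)
for lo,hi in((60,80),(30,45)):
  cs=cv2.HoughCircles(c,cv2.HOUGH_GRADIENT,1,100,param1=100,param2=15,minRadius=lo,maxRadius=hi)
  for x,y,r in cs[0]:
    u,v=(x+.5)/4-.5+290,(y+.5)/4-.5+160;print(u,v,r/4,onz(d,u,v,90 if lo==60 else 78).round(1))
```

```text
mm/row 44.9 deg/row 0.2
0.32, -2.19, -3.91, -0.001, 0.001, 0.002,
0.32, -2.19, -3.91, -0.001, 0.001, 0.002,
0.31, -2.18, -3.92, -0.001, 0.001, 0.002,
0.31, -2.18, -3.92, -0.001, 0.001, 0.002,
0.31, -2.17, -3.92, -0.001, 0.001, 0.002,
0.31, -2.17, -3.92, -0.001, 0.001, 0.002,
0.31, -2.17, -3.93, -0.001, 0.001, 0.002,
326.25 195.0 16.375 [ 521.1 -126.7   90. ]
357.25 208.25 17.65 [ 480.  -221.6   90. ]
329.5 236.25 16.525 [ 392.7 -133.    90. ]
363.5 202.75 9.425 [ 499.6 -245.1   78. ]
336.75 235.75 7.725 [ 395.5 -157.7   78. ]
354.75 163.0 9.125 [ 628.6 -223.2   78. ]
```

send_rows(plan=[0.3,-2.2,-3.9,0,0,0.002,0.3,-2.2,-3.9,0,0,0.002,0.3,-2.2,-3.9,0,0,0.002,0.3,-2.2,-3.9,0,0,0.002,0.3,-2.2,-3.9,0,0,0.002,0.3,-2.2,-3.9,0,0,0.002,0.3,-2.2,-3.9,0,0,0.002,0,0,0,0,0,0])

```text
time: 5.68
eef_pos: [515.7, -193.7, 234.0]
eef_rot: [[1.0, 0.001, -0.01], [0.01, 0.007, 1.0], [0.001, -1.0, 0.007]]
force: [0.1, 0.0, -6.3]
grip_width: 54.1
```

Run:
```python
from rig import manip
from h import *
s,d=wsnap(manip,"w5");print(s["eef_pos"],s["eef_rot"].round(3),s["force"])
import pickle;pickle.dump((s,d),open("w5.pkl","wb"))
g=cv2.cvtColor(d["img"],cv2.COLOR_RGB2GRAY)
Z=90
mx=np.zeros((200,240),np.float32);my=mx.copy()
for i in range(200):
    for j in range(240):
        mx[i,j],my[i,j]=wproj(d,s,(400+j,-230+i,Z))
r=cv2.remap(g,mx,my,cv2.INTER_LINEAR)
cs=cv2.HoughCircles(cv2.GaussianBlur(r,(3,3),0),cv2.HOUGH_GRADIENT,1,40,param1=80,param2=15,minRadius=48,maxRadius=60)
print((cs[0]+[400,-230,0]).round(1))
v=cv2.cvtColor(r,cv2.COLOR_GRAY2BGR)
for c in cs[0][:1]: cv2.circle(v,(int(c[0]),int(c[1])),int(c[2]),(0,0,255),1)
cv2.imwrite("pics/rect5.png",cv2.resize(v,None,fx=2.5,fy=2.5))
```

```text
[ 515.72719075 -193.7042391   234.00649482] [[ 1.     0.001 -0.01 ]
 [ 0.01   0.007  1.   ]
 [ 0.001 -1.     0.007]] [ 0.13626391  0.03058355 -6.31454286]
[[ 522.5 -129.5   51.7]]
```

View pics/w5.png

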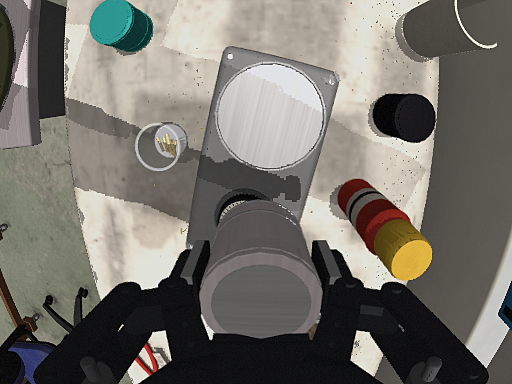

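View pics/rect5.png

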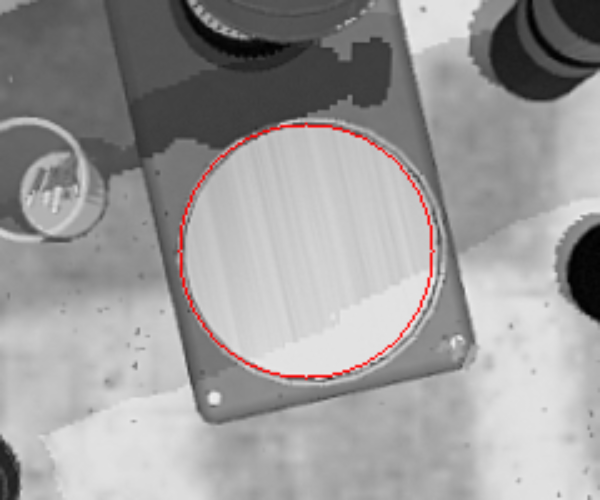

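Run:
```python
from rig import manip
from h import *
import pickle
s,d=pickle.load(open("w5.pkl","rb"))
p=s["eef_pos"]
im=cv2.cvtColor(d["img"],cv2.COLOR_RGB2BGR);cv2.imwrite("pics/w5c.png",cv2.resize(im[190:345,180:345],None,fx=4,fy=4,interpolation=cv2.INTER_CUBIC))
for k in (36,40,44):
    for u,v in [(201,293),(322,293),(262,293),(262,246),(262,338)]:
        q=wonz(d,s,u,v,p[2]+k);print(k,(u,v),(q-p).round(1))
```

```text
36 (201, 293) [-27.1  -2.5  36. ]
36 (322, 293) [27.3 -2.  36. ]
36 (262, 293) [ 0.3 -1.5 36. ]
36 (262, 246) [-0.  22.4 36. ]
36 (262, 338) [  0.6 -30.5  36. ]
40 (201, 293) [-26.1   0.6  40. ]
40 (322, 293) [26.2  1.  40. ]
40 (262, 293) [ 0.2  1.5 40. ]
40 (262, 246) [-0.1 24.5 40. ]
40 (262, 338) [  0.6 -26.4  40. ]
44 (201, 293) [-25.2   3.6  44. ]
44 (322, 293) [25.1  4.1 44. ]
44 (262, 293) [ 0.2  4.6 44. ]
44 (262, 246) [-0.1 26.7 44. ]
44 (262, 338) [  0.5 -22.2  44. ]
```

View pics/w5c.png

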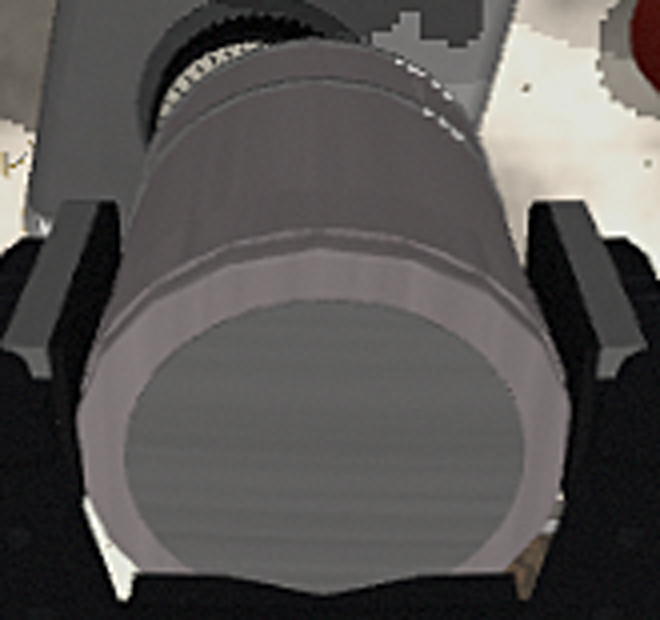

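Run:
```python
from rig import manip
from h import *
rows(manip.state(),[523.5,-126.5,138],0,4)
```

```text
mm/row 28.9 deg/row 0.2
0.24, 2.39, 1.62, -0.002, 0.003, -0.000,
0.23, 2.38, 1.62, -0.002, 0.003, -0.000,
0.23, 2.38, 1.63, -0.002, 0.003, -0.000,
0.22, 2.38, 1.63, -0.002, 0.003, -0.000,
```

send_rows(plan=[0.25,2.4,1.6,-0.002,0.003,0,0.25,2.4,1.6,-0.002,0.003,0,0.25,2.4,1.6,-0.002,0.003,0,0.25,2.4,1.6,-0.002,0.003,0,0,0,0,0,0,0,0,0,0,0,0,0])

```text
time: 6.48
eef_pos: [520.6, -120.3, 130.9]
eef_rot: [[1.0, -0.007, -0.003], [0.003, 0.004, 1.0], [-0.007, -1.0, 0.004]]
force: [-0.3, -0.5, -6.0]
grip_width: 54.3
```

Run:
```python
from rig import manip
from h import *
s,d=wsnap(manip,"w6");print(s["eef_pos"],s["eef_rot"].round(3),s["force"])
d=manip.snapshot("scene");cv2.imwrite("pics/s6.png",cv2.resize(cv2.cvtColor(d["img"],cv2.COLOR_RGB2BGR)[180:330,240:400],None,fx=4,fy=4,interpolation=cv2.INTER_CUBIC))
rows(s,[523.5,-126.5,120],0,4)
```

```text
[ 520.58906278 -120.25038737  130.87742969] [[ 1.    -0.007 -0.003]
 [ 0.003  0.004  1.   ]
 [-0.007 -1.     0.004]] [-0.32870484 -0.5478183  -6.03115971]
mm/row 3.2 deg/row 0.1
0.07, 0.27, -0.16, -0.001, 0.001, -0.002,
0.07, 0.27, -0.16, -0.001, 0.001, -0.002,
0.07, 0.27, -0.16, -0.001, 0.001, -0.002,
0.07, 0.27, -0.16, -0.001, 0.001, -0.002,
```

View pics/s6.png

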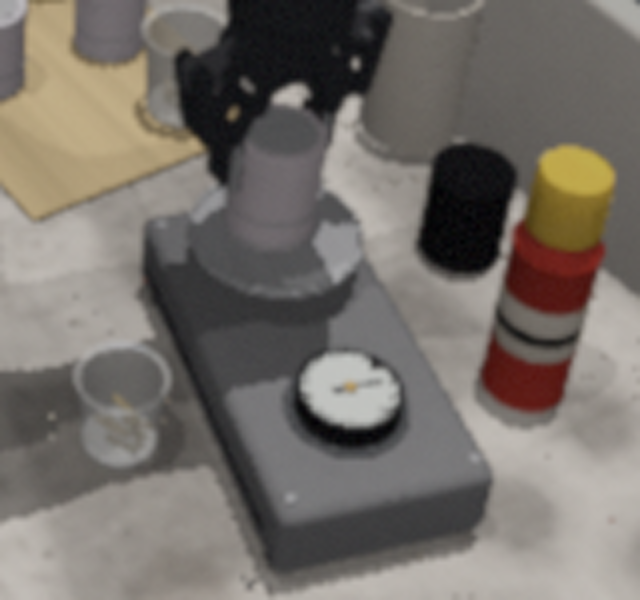

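send_rows(plan=[0.15,0.1,-0.3,0,0,-0.003,0.15,0.1,-0.3,0,0,-0.003,0,0.3,0,0,0,0,0,0.3,0,0,0,0])

```text
time: 7.08
eef_pos: [525.4, -128.8, 124.7]
eef_rot: [[1.0, 0.003, -0.0], [0.0, 0.003, 1.0], [0.003, -1.0, 0.003]]
force: [0.5, -0.5, -6.3]
grip_width: 54.4
```

send_rows(plan=[0,0.3,0,0,0,0,0,0.3,0,0,0,0])

```text
time: 7.32
eef_pos: [525.3, -128.8, 118.2]
eef_rot: [[1.0, 0.003, 0.0], [-0.0, 0.003, 1.0], [0.003, -1.0, 0.003]]
force: [0.1, -0.6, -4.9]
grip_width: 54.7
```

send_rows(plan=[0,0.3,0,0,0,0,0,0.3,0,0,0,0])

```text
time: 7.58
eef_pos: [525.4, -128.8, 112.1]
eef_rot: [[1.0, 0.003, 0.0], [-0.0, 0.002, 1.0], [0.003, -1.0, 0.002]]
force: [-1.2, -0.1, -2.7]
grip_width: 54.4
```

Contact around z≈121; continue until the force is gone.

send_rows(plan=[0,0.3,0,0,0,0,0,0.2,0,0,0,0])

```text
time: 7.82
eef_pos: [525.4, -128.9, 107.3]
eef_rot: [[1.0, 0.003, -0.0], [0.0, 0.002, 1.0], [0.003, -1.0, 0.002]]
force: [-1.8, 0.6, -0.4]
grip_width: 54.1
```

Run:
```python
from rig import manip
from h import *
s,d=wsnap(manip,"w7");print(s["eef_pos"],s["eef_rot"].round(3))
for i in range(4): d=manip.snapshot("scene");print(manip.state()["force"].round(2))
cv2.imwrite("pics/s7.png",cv2.resize(cv2.cvtColor(d["img"],cv2.COLOR_RGB2BGR)[180:330,240:400],None,fx=4,fy=4,interpolation=cv2.INTER_CUBIC))
```

```text
[ 525.37746541 -128.92259093  107.33566985] [[ 1.     0.003 -0.   ]
 [ 0.     0.002  1.   ]
 [ 0.003 -1.     0.002]]
[-2.38 -0.41 -0.56]
[-2.66 -0.45 -1.33]
[-2.5   0.34  0.57]
[-3.02 -0.12  0.06]
```

View pics/s7.png

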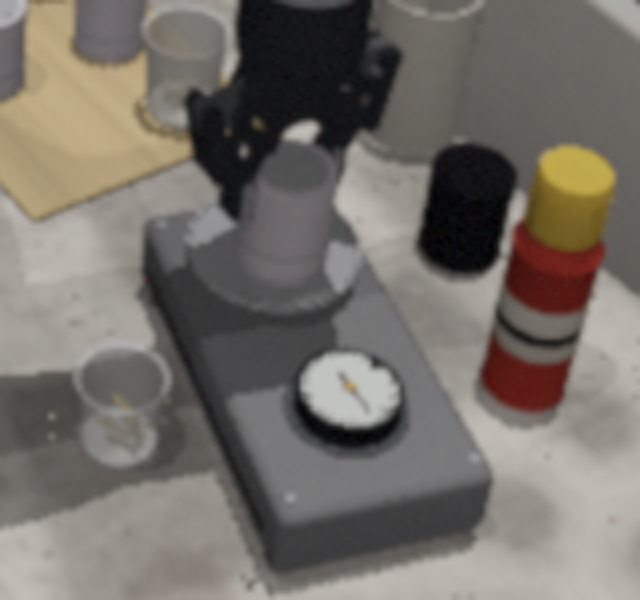

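View pics/w7.png

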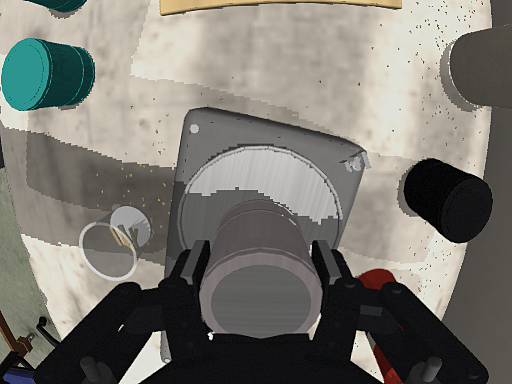

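send_rows(plan=[0,0,0,0,0,0,0,0,0,0,0,0,0,0,0,0,0,0,0,0,0,0,0,0,0,0,0,0,0,0], gripper=1)

```text
time: 8.7
eef_pos: [528.0, -129.2, 108.8]
eef_rot: [[1.0, 0.008, -0.0], [0.0, 0.002, 1.0], [0.008, -1.0, 0.002]]
force: [-0.1, 0.4, 0.4]
grip_width: 85.7
```

Run:
```python
from rig import manip
from h import *
s,d=wsnap(manip,"w8");print(s["eef_pos"],s["eef_rot"].round(3),s["force"],s["grip_width"])
```

```text
[ 528.01012866 -129.1923447   108.78844371] [[ 1.     0.008 -0.   ]
 [ 0.     0.002  1.   ]
 [ 0.008 -1.     0.002]] [-0.12886334  0.41737837  0.37623213] 85.7139284730535
```

View pics/w8.png

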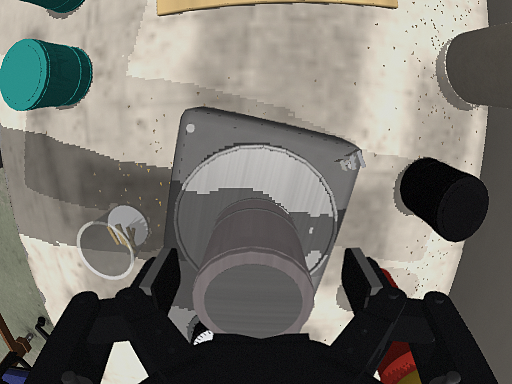

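send_rows(plan=[0,-2,0,0,0,0,0,-4,0,0,0,0,-0.1,-4,0,0,0,0,-0.3,-2,-2.5,0,0,0,-0.5,0,-5,0,0,0,-0.5,0,-5,0,0,0,-0.5,0,-4,0,0,0,0,0,0,0,0,0])

```text
time: 9.75
eef_pos: [508.0, -298.7, 232.4]
eef_rot: [[1.0, 0.009, -0.003], [0.003, 0.001, 1.0], [0.009, -1.0, 0.001]]
force: [-0.1, 0.5, -0.1]
grip_width: 85.6
```

Run:
```python
from rig import manip
from h import *
s,d=wsnap(manip,"w9");print(s["eef_pos"],s["eef_rot"].round(3),s["force"],s["joints"].round(1))
import pickle;pickle.dump((s,d),open("w9.pkl","wb"))
```

```text
[ 508.03594054 -298.74801668  232.37848111] [[ 1.     0.009 -0.003]
 [ 0.003  0.001  1.   ]
 [ 0.009 -1.     0.001]] [-0.05701441  0.48764152 -0.14734605] [-30.6  16.4  -4.7  68.5   0.3  59.2]
```

View pics/w9.png

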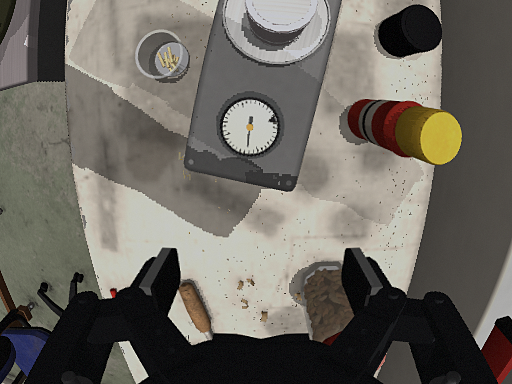

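Run:
```python
from h import *
import pickle
s,d=pickle.load(open("w9.pkl","rb"))
X,Y=480,280
Z=78
def rect(x0,y0,w,h,k,Z):
    mx=np.zeros((h*k,w*k),np.float32);my=mx.copy()
    for i in range(h*k):
        for j in range(w*k): mx[i,j],my[i,j]=wproj(d,s,(x0+j/k,y0-i/k,Z)) # up = +y
    return cv2.remap(cv2.cvtColor(d["img"],cv2.COLOR_RGB2BGR),mx,my,cv2.INTER_CUBIC)
r=rect(455,-205,90,90,6,78);cv2.imwrite("pics/dial9.png",r)
g=cv2.cvtColor(r,cv2.COLOR_BGR2GRAY)
cs=cv2.HoughCircles(cv2.GaussianBlur(g,(5,5),0),cv2.HOUGH_GRADIENT,1,100,param1=80,param2=15,minRadius=130,maxRadius=200)
for x,y,rr in cs[0]: print(455+x/6,-205-y/6,rr/6)
```

```text
497.91666 -246.91667 27.449999
```

View pics/dial9.png

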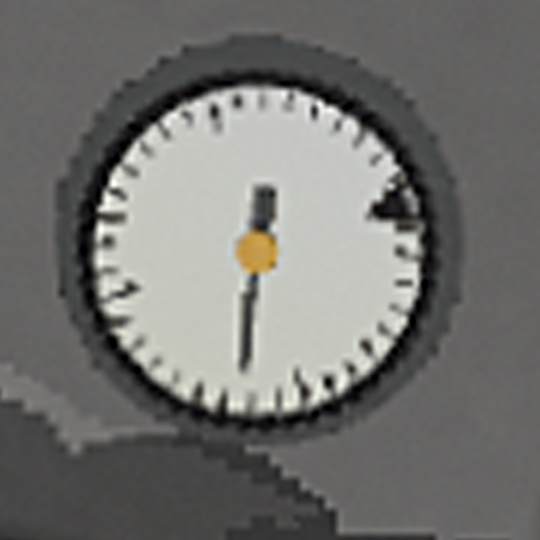

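Run:
```python
from rig import manip
from h import *
rows(manip.state(),[497.9,-246.9,118],45,6)
```

```text
mm/row 20.9 deg/row 7.5
-0.18, 1.91, 0.84, 0.000, -0.130, 0.001,
-0.07, 1.91, 0.86, 0.000, -0.130, 0.001,
0.04, 1.91, 0.86, 0.000, -0.130, 0.001,
0.16, 1.91, 0.84, 0.000, -0.130, 0.001,
0.27, 1.91, 0.81, 0.000, -0.130, 0.001,
0.37, 1.91, 0.77, 0.000, -0.130, 0.001,
```

send_rows(plan=[-0.2,1.9,0.85,0,-0.13,0.001,-0.05,1.9,0.85,0,-0.13,0.001,0.05,1.9,0.85,0,-0.13,0.001,0.15,1.9,0.85,0,-0.13,0.001,0.25,1.9,0.8,0,-0.13,0.001,0.35,1.9,0.75,0,-0.13,0.001,0,0,0,0,0,0])

```text
time: 10.68
eef_pos: [497.8, -237.4, 115.5]
eef_rot: [[0.684, 0.004, -0.729], [0.729, 0.002, 0.684], [0.004, -1.0, -0.001]]
force: [-0.7, -0.1, 0.3]
grip_width: 85.4
```

```bash
cat > dial.py <<'E'
from rig import manip
from h import *
import sys
def look(name,tx,ty,tz,yaw,n):
    s,d=wsnap(manip,name);print(s["eef_pos"],s["eef_rot"].round(3),s["force"].round(1),s["joints"].round(1),s["grip_width"])
    rows(s,[tx,ty,tz],yaw,n)
    k=6;x0,y0=453,-202;mx=np.zeros((90*k,90*k),np.float32);my=mx.copy()
    for i in range(90*k):
        for j in range(90*k): mx[i,j],my[i,j]=wproj(d,s,(x0+j/k,y0-i/k,78))
    r=cv2.remap(cv2.cvtColor(d["img"],cv2.COLOR_RGB2BGR),mx,my,cv2.INTER_CUBIC)
    hsv=cv2.cvtColor(r,cv2.COLOR_BGR2HSV);m=cv2.inRange(hsv,(8,110,90),(30,255,255));mo=cv2.moments(m)
    if mo["m00"]: print("pivot",x0+mo["m10"]/mo["m00"]/k,y0-mo["m01"]/mo["m00"]/k,mo["m00"]/255/36)
    cv2.imwrite(f"pics/{name}r.png",r)
E
python3 -c "
from dial import *
look('w10',497.9,-246.9,60,45,3)"
```

```text
[ 497.78516097 -237.41247126  115.48661068] [[ 0.684  0.004 -0.729]
 [ 0.729  0.002  0.684]
 [ 0.004 -1.    -0.001]] [-0.7 -0.1  0.3] [-25.6  16.9 -19.8  53.1   0.2  17.6] 85.39089477328123
mm/row 18.8 deg/row 0.6
-0.24, 1.85, -0.22, 0.000, 0.011, 0.001,
-0.23, 1.85, -0.22, 0.000, 0.011, 0.001,
-0.23, 1.85, -0.22, 0.000, 0.011, 0.001,
pivot 498.0365497076023 -247.02838693957116 38.0
```

View pics/w10.png

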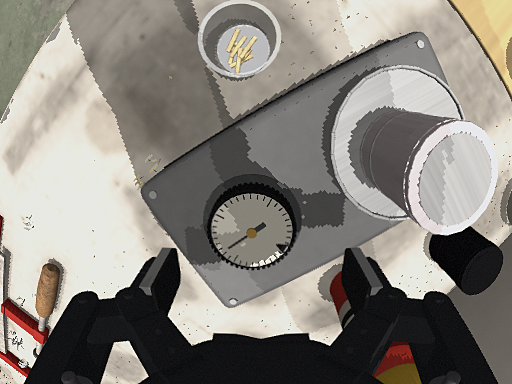

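View pics/w10r.png

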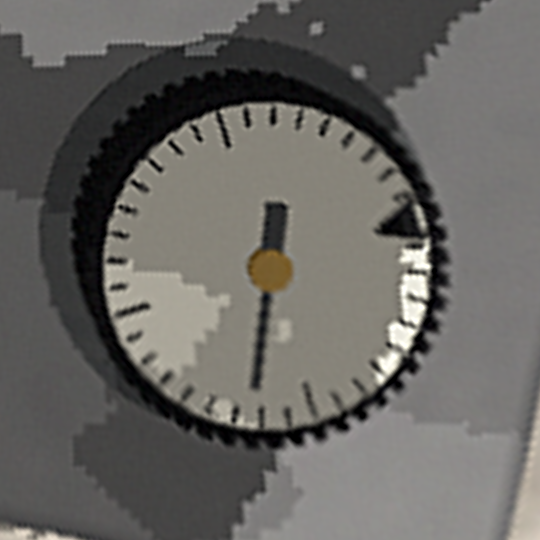

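send_rows(plan=[-0.35,1.4,-0.35,0,0.012,0.002,-0.35,1.4,-0.35,0,0.012,0.002,0,1.3,0,0,0,0,0,0,0,0,0,0])

```text
time: 11.22
eef_pos: [500.6, -249.7, 74.3]
eef_rot: [[0.707, 0.005, -0.708], [0.708, -0.003, 0.707], [0.001, -1.0, -0.006]]
force: [1.3, 0.2, 0.2]
grip_width: 85.4
```

```bash
python3 -c "
from dial import *
look('w11',498,-247,58,45,3)"
```

```text
[ 500.60603557 -249.74419147   74.29999008] [[ 0.707  0.005 -0.708]
 [ 0.708 -0.003  0.707]
 [ 0.001 -1.    -0.006]] [1.3 0.2 0.2] [-26.5  19.8 -21.8  48.   -0.   18.5] 85.371375346652
mm/row 5.6 deg/row 0.1
0.00, 0.54, 0.13, 0.002, 0.000, 0.000,
0.00, 0.54, 0.13, 0.002, 0.000, 0.000,
0.00, 0.54, 0.13, 0.002, 0.000, 0.000,
pivot 498.0053726566072 -247.01131687242798 40.5
```

View pics/w11.png

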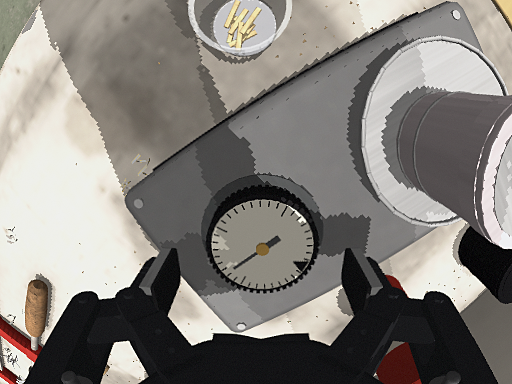

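send_rows(plan=[0,0.6,0.13,0.002,0,0,0,0.6,0.13,0.002,0,0,0,0.5,0.13,0.002,0,0,0,0,0,0,0,0])

```text
time: 11.78
eef_pos: [498.6, -247.2, 57.4]
eef_rot: [[0.707, 0.002, -0.707], [0.707, 0.001, 0.707], [0.002, -1.0, -0.001]]
force: [-0.1, 0.0, -0.2]
grip_width: 85.4
```

```bash
python3 -c "
from dial import *
look('w12',498,-247,57.5,45,1)"
```

```text
[ 498.59595355 -247.22970271   57.42140895] [[ 0.707  0.002 -0.707]
 [ 0.707  0.001  0.707]
 [ 0.002 -1.    -0.001]] [-0.1  0.  -0.2] [-26.4  20.8 -23.   46.2   0.1  18.5] 85.43864911032051
mm/row 0.6 deg/row 0.1
-0.03, -0.01, 0.06, 0.001, 0.000, 0.002,
pivot 498.1153756687602 -247.0466387531984 39.80555555555556
```

View pics/w12.png

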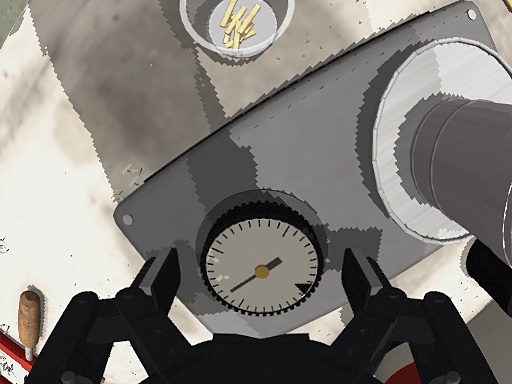

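send_rows(plan=[0,0,0,0,0,0,0,0,0,0,0,0,0,0,0,0,0,0,0,0,0,0,0,0], gripper=-1)

```text
time: 12.32
eef_pos: [499.3, -247.2, 58.7]
eef_rot: [[0.707, 0.004, -0.708], [0.708, 0.001, 0.707], [0.003, -1.0, -0.002]]
force: [0.2, 0.4, -1.1]
grip_width: 57.6
```

```bash
python3 -c "
from dial import *
look('w13',498,-247,57.5,45,1)"
```

```text
[ 499.29308475 -247.22031011   58.72561126] [[ 0.707  0.004 -0.708]
 [ 0.708  0.001  0.707]
 [ 0.003 -1.    -0.002]] [ 0.2  0.4 -1.1] [-26.4  20.7 -22.9  46.2   0.1  18.5] 57.62221402547081
mm/row 1.8 deg/row 0.2
-0.08, 0.12, 0.11, 0.002, 0.001, 0.003,
pivot 498.13042474607573 -247.085757156048 40.111111111111114
```

View pics/w13.png

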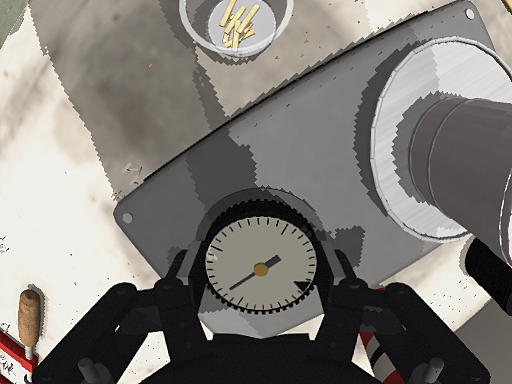

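send_rows(plan=[0,0.03,0,0,0.1,0,0,0.03,0,0,0.15,0,0,0.03,0,0,0.15,0,0,0.03,0,0,0.1,0])

```text
time: 12.88
eef_pos: [498.6, -247.6, 58.7]
eef_rot: [[0.964, 0.003, -0.267], [0.267, -0.0, 0.964], [0.003, -1.0, -0.001]]
force: [-1.9, -0.1, 3.0]
grip_width: 57.6
```

```bash
python3 -c "
from dial import *
look('w14',498,-247,58,-70,8)"
```

```text
[ 498.62204103 -247.60365387   58.657135  ] [[ 0.964  0.003 -0.267]
 [ 0.267 -0.     0.964]
 [ 0.003 -1.    -0.001]] [-1.9 -0.1  3. ] [-26.4  20.7 -23.   46.2   0.1  48.1] 57.60502612949792
mm/row 0.1 deg/row 10.7
-0.01, 0.01, 0.01, -0.000, 0.186, 0.000,
-0.01, 0.01, 0.01, -0.000, 0.186, 0.000,
-0.01, 0.01, 0.01, -0.000, 0.186, 0.000,
-0.01, 0.01, 0.01, -0.000, 0.186, 0.000,
-0.01, 0.01, 0.00, -0.000, 0.186, 0.000,
-0.01, 0.01, 0.00, -0.000, 0.186, 0.000,
-0.01, 0.01, -0.00, -0.000, 0.186, 0.000,
-0.01, 0.01, -0.00, -0.000, 0.186, 0.000,
pivot 497.86276546629733 -247.19332871652816 40.111111111111114
```

View pics/w14.png

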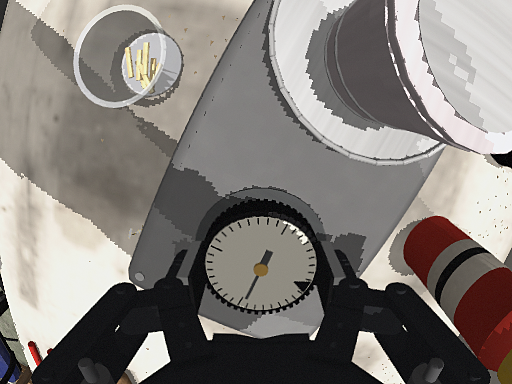

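send_rows(plan=[0,0.02,0,0,0.15,0,0,0.02,0,0,0.15,0,0,0.02,0,0,0.15,0,0,0.02,0,0,0.15,0,0,0.02,0,0,0.15,0,0,0.02,0,0,0.15,0,0,0.02,0,0,0.15,0,0,0.02,0,0,0.15,0])

```text
time: 13.92
eef_pos: [497.1, -247.1, 58.7]
eef_rot: [[0.575, 0.001, 0.818], [-0.818, -0.0, 0.575], [0.001, -1.0, 0.0]]
force: [-2.6, 1.2, 2.6]
grip_width: 57.9
```

```bash
python3 -c "
from dial import *
look('w15',498,-247,58,-72,3)"
```

```text
[ 497.05955393 -247.06595799   58.69071749] [[ 0.575  0.001  0.818]
 [-0.818 -0.     0.575]
 [ 0.001 -1.     0.   ]] [-2.6  1.2  2.6] [-26.4  20.6 -23.   46.3   0.  118.4] 57.872787186118295
mm/row 0.4 deg/row 5.7
0.02, 0.02, 0.03, -0.000, 0.100, 0.000,
0.01, 0.02, 0.03, -0.000, 0.100, 0.000,
0.01, 0.02, 0.03, -0.000, 0.100, 0.000,
pivot 497.4529262086514 -247.03597039093222 40.02777777777778
```

View pics/w15.png

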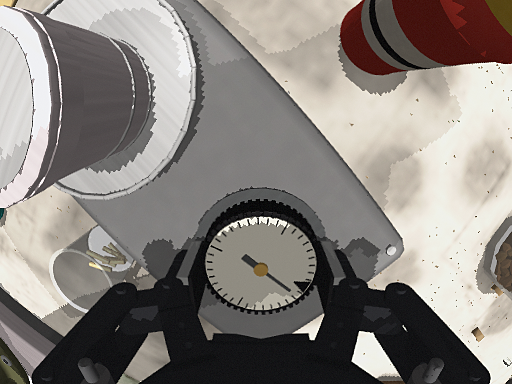

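View pics/w15r.png

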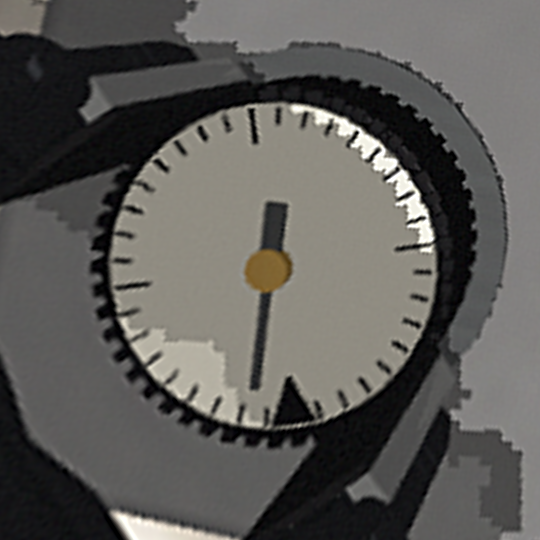

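send_rows(plan=[0,0.02,0.02,0,0.12,0,0,0.02,0.02,0,0.1,0,0,0.02,0,0,0.06,0,0,0.02,0,0,0,0])

```text
time: 14.48
eef_pos: [496.9, -246.7, 58.7]
eef_rot: [[0.328, -0.0, 0.945], [-0.945, -0.0, 0.328], [0.0, -1.0, -0.0]]
force: [-2.0, 1.9, 3.6]
grip_width: 57.9
```

```bash
python3 -c "
from dial import *
look('w16',498,-247,58,-72,3)"
```

```text
[ 496.85853868 -246.72254473   58.68544094] [[ 0.328 -0.     0.945]
 [-0.945 -0.     0.328]
 [ 0.    -1.    -0.   ]] [-2.   1.9  3.6] [-26.4  20.6 -23.1  46.4  -0.  134.5] 57.86322721337126
mm/row 0.5 deg/row 0.4
0.02, 0.02, 0.03, 0.000, 0.007, 0.000,
0.02, 0.02, 0.03, 0.000, 0.007, 0.000,
0.02, 0.02, 0.03, 0.000, 0.007, 0.000,
pivot 497.3563695001152 -246.9164938954158 40.19444444444444
```

View pics/w16r.png

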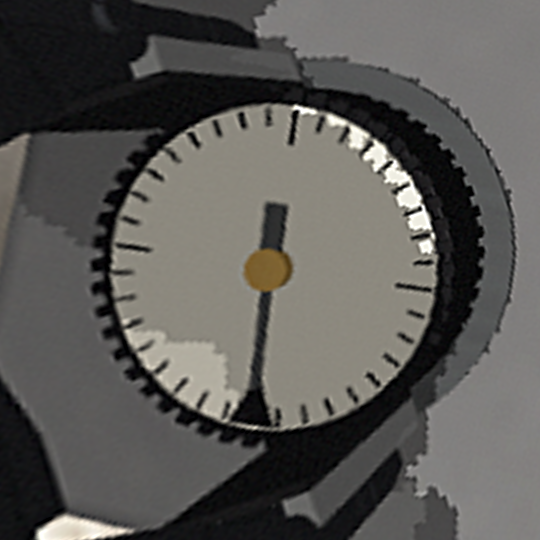

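send_rows(plan=[0,0,0,0,0,0,0,0,0,0,0,0,0,0,0,0,0,0,0,0,0,0,0,0,0,0,0,0,0,0], gripper=1)

```text
time: 15.15
eef_pos: [497.3, -247.2, 58.3]
eef_rot: [[0.332, 0.0, 0.943], [-0.943, -0.001, 0.332], [0.001, -1.0, 0.0]]
force: [0.1, 0.9, 1.2]
grip_width: 85.3
```

send_rows(plan=[0,-1,0,0,0,0,0,-2,0,0,0,0,0,-3,0,0,0,0,0,-3,0,0,0,0,0,-3,0,0,0,0,0,0,0,0,0,0,0,0,0,0,0,0])

```text
time: 16.02
eef_pos: [497.3, -247.1, 185.4]
eef_rot: [[0.332, 0.002, 0.943], [-0.943, -0.002, 0.332], [0.002, -1.0, 0.001]]
force: [0.5, 0.0, -0.1]
grip_width: 85.4
```

```bash
python3 -c "
from dial import *
look('w17',498,-247,58,-72,3)
d=manip.snapshot('top');cv2.imwrite('pics/t17.png',cv2.resize(cv2.cvtColor(d['img'],cv2.COLOR_RGB2BGR)[140:260,180:400],None,fx=3.6,fy=3.6,interpolation=cv2.INTER_CUBIC))
d=manip.snapshot('scene');cv2.imwrite('pics/s17.png',cv2.resize(cv2.cvtColor(d['img'],cv2.COLOR_RGB2BGR)[150:330,180:400],None,fx=3.3,fy=3.3,interpolation=cv2.INTER_CUBIC))
"
```

```text
[ 497.30781135 -247.0565082   185.39691826] [[ 0.332  0.002  0.943]
 [-0.943 -0.002  0.332]
 [ 0.002 -1.     0.001]] [ 0.5  0.  -0.1] [-26.4  14.3 -13.6  61.9  -0.  134.2] 85.4064443057278
mm/row 42.5 deg/row 0.5
-0.00, 4.25, 0.02, -0.000, 0.008, 0.001,
-0.00, 4.25, 0.02, -0.000, 0.008, 0.001,
0.00, 4.25, 0.02, -0.000, 0.008, 0.001,
pivot 497.29418742586 -246.99451364175565 31.22222222222222
```

View pics/w17r.png

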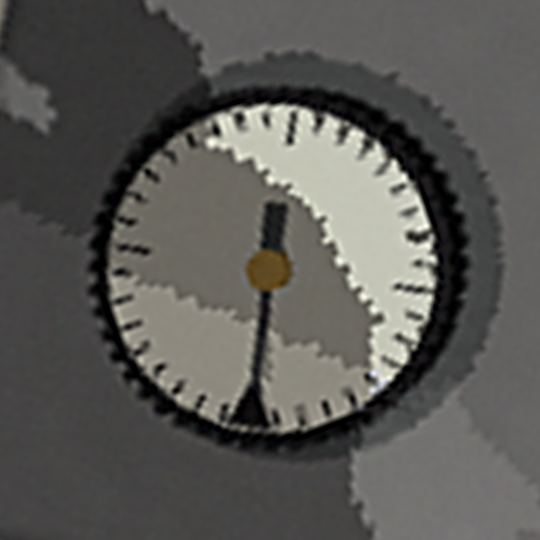

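View pics/t17.png

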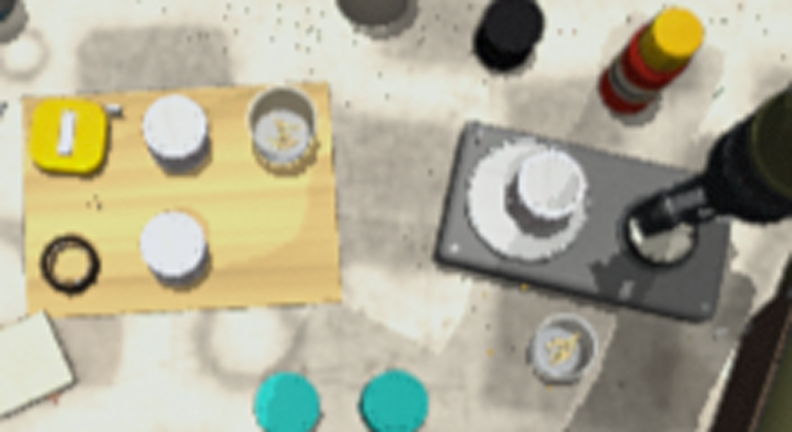

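View pics/s17.png

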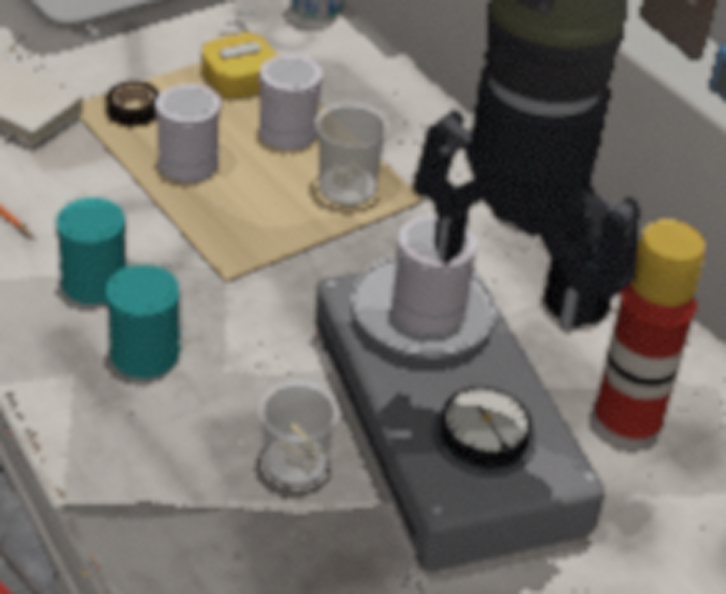

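View pics/w17.png

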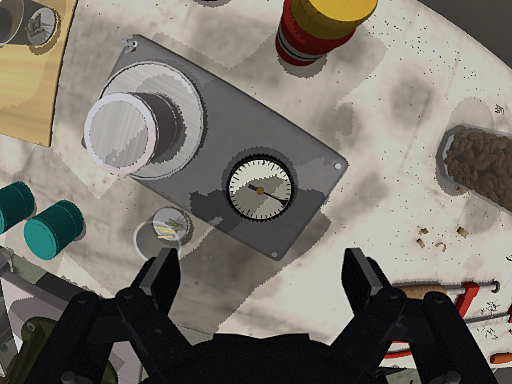

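Run:
```python
from rig import manip
from h import *
d=manip.snapshot("top");k=3.6
for n,x,y,z in [("tin",551,183,145.5),("pan",526,200,78)]:
    print(n,onz(d,x/k-.36+180,y/k-.36+140,z).round(1))
s=manip.state();d=manip.snapshot("wrist")
print("tinw",wonz(d,s,122,133,145.5).round(1),"panw",wonz(d,s,148,121,78).round(1),s["qvel"].round(2),s["force"].round(2))
```

```text
tin [ 524.1 -135.8  145.5]
pan [ 522.8 -127.3   78. ]
tinw [ 525.5 -141.2  145.5] panw [ 525.4 -133.7   78. ] [ 0.05  0.14  0.04 -0.04  0.04 -0.14] [0.71 0.61 1.4 ]
```

```bash
python3 -c "
from rig import manip
print(manip.hand_in(), manip.state()['time'])"
```

```text
the job is handed in; nothing more can be done
the job is handed in; nothing more can be done
```

The full tin is on the pan with the dial zeroed, and I handed the job in at about 16 s of the 72 s allowed; no verdict was reported.

- **Finding the full tin:** The first tin I lifted, the one at about (486, 83) mm, pulled down with about 6.3 N, or roughly 0.65 kg. That is well inside the full range, so I did not heft the other two. As a cross-check, the pointer's angle with the tin on the pan also works out to about 0.645 kg.
- **Placing it:** I lowered it slowly onto the pan until the wrist force was near zero, then let go. The last two views put its axis about 8 mm from the pan's centre, against a limit of 24 mm, and it stood upright.
- **Turning the dial:** I gripped the rim and turned it clockwise about 116 degrees. After letting go and lifting clear, the zero mark was within about 1 to 2 degrees of the pointer, against a limit of about 9 degrees.
- **Everything else:** In the last pictures the other two tins were standing on the board, and the cups, tape roll, tape measure and spray can looked unmoved. I judged that by eye.
- **Last force reading:** The arm was clear of everything. The last reading was about (0.7, 0.6, 1.4) N, slightly above the usual noise, and I took it as noise.

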